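Switch on and start the desk scanner

ROBOT

A 6-joint arm with a two-finger parallel gripper is mounted at the origin on the work surface. World frame = base frame: x ahead of the robot, y to its left, z up, the work surface at z = 0. Lengths are in m, angles in rad, forces in N, time in s.
With the tool pointing down it reaches from about 0.35 to 0.975 m from the base axis. Payload 7.1 kg.
Tool frame: the origin (TCP) lies between the finger pads; the fingertips stand 19 mm ahead of it and the grasp point (between the pads) is the TCP; z points along the fingers, y is the line along which they close (so a half turn about z gives the same grasp; the last joint's range is limited). The gripper opens to 88 mm and grips with 3 to 60 N. Pads are 20 mm wide; open, the fingers measure 115 mm over their backs; the gripper's body (75 mm by 178 mm) begins 61 mm behind the grasp point.
Start: joints at [1.113, 0.423, 1.63, -0, 1.089, -0.019], TCP at [0.266, 0.566, 0.242] pointing down, gripper open.
Joint ranges: [-3, 3], [-0.9, 2.11], [0.09, 2.58], [-1.31, 4.45], [0.11, 2.69], [-2.54, 2.54]. Speed limits (rad/s): [2.39, 2.39, 3.01, 3.14, 3.14, 3.14].

INTERFACE

Orientations are given as a unit quaternion [x, y, z, w].
In Python, from station import get_state, camera, hand_in, outline_of, pinpoint gives the robot as it stands. The module is installed in compiled form; this text tells all that it offers.
- The arm moves only by the shell command python3 -m handwheel 'ROWS' [FORCE]. ROWS is JSON, a list that holds one entry, the list of rows, each a list of 7 numbers: the opening, from 0 (shut) to 1 (fully open), then the shift along the tool's x, y, z in mm, then the turn, a rotation vector about the tool's x, y, z in rad. A call has 1 to 10 rows; each row is the pose to reach, as a shift and turn from the pose commanded when the call began, along the tool's axes at that moment; what a row does not reach only later rows make up. A row lasts 1/8 s, in which the tool goes at most 62.5 mm and 10.7 degrees, less where a joint would pass 70% of its speed; a pose out of reach is approached as far as the arm can. A call with a gripper value outside its range is refused whole. The fingers move at their own pace and stop on an object; FORCE is the grip in N (left out, the last holds). Time passes only in rows, so rows that repeat a pose let the fingers close. It gives the time, the measured TCP pose, the force, the opening and the grip force at its end, in the units of the state.
- get_state(): the state, without advancing time (a new reading comes with each control period).
- camera(name): name is "scene" or "top" or "wrist"; returns a dict with "frame" (384x512x3 uint8, red, green, blue), "K" (3x3 intrinsics, pixels), "world_to_cam" (4x4, takes a point from world to camera coordinates). Camera axes: x right, y down, z forward; pixel columns grow to the right and rows downward; lengths in m; the calibration is good to about 2 mm. A picture is of the moment at which its call begins. There is no depth.
- hand_in(): hands the job in; it is judged then, once.
Trained networks look in the newest picture that a camera, given by its name, has taken for a name from the list of things; names that differ only in an ending like _2 or _b are one class to them, and where a whole thing is asked for, a point or a joint stands for the part that bears it (a point fixed in the world has none). Each returns a list of dicts, best first, with "confidence" (0 to 1); they miss things now and then, are a little off and sometimes report something else, mostly with a low value. They report only what shows in the picture. A call takes as long as a camera call.
- outline_of(camera, thing): "region" (384x512 bool, what is visible of it) and "point" ([column, row] in pixels, amid what is visible of it).
- pinpoint(camera, thing): "point" ([column, row] in pixels: a listed point, or the origin of a listed thing).
The state is a dict: "time": time; "qpos": joint angles; "joint_vel": joint speeds; "effort": joint torques, N m; "tool_pos": TCP position; "orientation": TCP orientation; "force": force on the tool from outside, world axes, zero at the start; "wrist_torque": the same for the moment, N m; "width": finger opening in m; "gripper_force": force on a finger pad.
Only numpy, scipy, OpenCV 4.12 (cv2) and the standard library are available. Lean on these libraries where they do the work, as an engineer would, in place of code of your own. Each camera call takes 0.05 s, during which the arm holds its last target. There are 200 camera calls.

TASK

Scan the page that lies on the scanner's glass, pressing and pushing with the fingertips in this order: press down the raised end of the socket strip's red rocker to switch it on, press the scanner's blue power key fully, push the scanner's lid all the way down shut, and press the green start key fully. Do not press the orange or black keys, do not lift the lid any higher, do not pick up or shove the strip, and leave everything else on the desk where it stands.

Things in the scene. Friction and masses are not known exactly. Their poses are not given: they have to be found in the camera images.
- scanner: white flatbed scanner, fixed, 320 mm deep (its x) by 360 wide (y), tray top 52 mm high; origin under its centre, x from panel to hinge, y left seen from the panel. Four round keys on the grey front panel at x -132: blue power y +125, black y -15, orange y -70, green start y -125. The lid runs from x -80 (front edge) to x +145 (hinge axis along y, 54 mm up, at the lid's underside)
- power_top (a point): centre of the top face of the blue power key (20 mm across), which stands 7 mm above the control panel (59 mm above the desk) when up and sinks up to 5 mm
- start_top (a point): centre of the top face of the green start key (24 mm across), which stands 7 mm above the control panel (59 mm above the desk) when up and sinks up to 5 mm
- mail_top (a point): centre of the top face of the black key (18 mm across), not to be pressed, which stands 7 mm above the control panel (59 mm above the desk) when up and sinks up to 5 mm
- cancel_top (a point): centre of the top face of the orange cancel key (18 mm across), not to be pressed, which stands 7 mm above the control panel (59 mm above the desk) when up and sinks up to 5 mm
- key_power (a joint): blue power key; value = how far it is pressed, 0 (up, sprung) to 0.005 m (fully down, about 4 N; it springs back). At rest 0.
- key_start (a joint): green start key; value = how far it is pressed, 0 (up, sprung) to 0.005 m (fully down, about 4 N; it springs back). At rest 0.
- key_mail (a joint): black key; value = how far it is pressed, 0 (up, sprung) to 0.005 m (fully down, about 4 N; it springs back). Not to be pressed.
- key_cancel (a joint): orange key; value = how far it is pressed, 0 (up, sprung) to 0.005 m (fully down, about 4 N; it springs back). Not to be pressed.
- lid_press (a point): point on top of the scanner's lid (white slab 225 x 350 x 14 mm), on its centre line, 20 mm behind its front edge, 205 mm from the hinge. Its axes turn with the lid and match the scanner's when shut: its tilt is the lid's angle (starts at 0.35 to 0.55 rad, front edge up to 190 mm high). 68 mm above the desk when shut. Stiff hinge: stays where left, about 2 N at the front edge closes it
- strip: white three-way socket strip, loose on rubber feet, 0.4 to 0.8 kg, 290 mm long (its x) by 60 wide, 42 high; origin under its centre, x points from the rocker end to the lead end. Red rocker at x = -105 mm; two black plugs stand in the sockets at x = +25 and +95 mm, up to 78 mm high. A fixed cable box, 112 mm high, stands beyond the lead end, from x = +177 mm on
- rocker (a joint): red rocker in the strip's top, 34 mm long (strip's x) by 24 wide, a shallow V hinged in its middle 45 mm up. 0 rad = off: the end away from the sockets is raised (edge 55 mm above the desk). 0.4 = on: that half lies level, 48 mm above the desk, 6 above the strip, the other end raised. No spring, stays where left; about 4 N on the raised end tips it
- rocker_raised (a point): point on the upper face of the rocker's raised half (the one to press), on its centre line, 13 mm out from the rocker's middle, 4 mm in from its outer edge; about 53 mm above the desk when off, 48 mm when on
- glue_stick: yellow and white glue stick standing beside the strip, 30 mm across, 98 mm tall; origin under its centre
- candlestick: brass candlestick standing beside the scanner, 36 mm across, 95 mm tall; origin under its centre
- stapler: blue and black stapler lying to one side, 34 x 130 mm (its y is its length), 45 mm high; origin under its centre
- pencil_pot: white and wood pencil pot with pencils, 76 mm across, pencils up to 175 mm high; origin under its centre
- mug: blue mug, 80 mm across, 92 mm tall, handle at its y; origin under its centre
- tape_roll: amber tape roll lying flat, 76 mm across, 25 mm high; origin under its centre

How it is judged:
By the outcome, as a careful person would: the job done as asked, in the order asked, and still so for the second after the job is handed in, with the robot touching nothing.
It also fails if it takes over 67 s, if anything falls off the work surface, if the arm or the gripper's body presses on something with over 40 N, if the wrist force passes 120 N, or if a joint passes its speed limit or range.

## Working session

There is one attempt and no reset: what is moved stays moved. The work goes in short steps, Python scripts to look and compute and a shell command to move; the robot and the scene stay as the last step left them, time stands still between calls to the robot, and variables do not carry over. Pictures are saved under pics/ and viewed, at most 10 in all, crops included, and the job is handed in when it is done.

```bash
mkdir -p pics; cat > h.py <<'E'
import numpy as np, cv2
from station import get_state, camera, outline_of, pinpoint
from scipy.spatial.transform import Rotation as R
def ray(c,p):
    T=c["world_to_cam"]; Rm=T[:3,:3]; o=-Rm.T@T[:3,3]
    d=Rm.T@np.linalg.inv(c["K"])@np.array([p[0],p[1],1.]); return o,d/np.linalg.norm(d)
def tri(rs):
    A=np.zeros((3,3));b=np.zeros(3)
    for o,d in rs:
        P=np.eye(3)-np.outer(d,d);A+=P;b+=P@o
    x=np.linalg.solve(A,b); return x,max(np.linalg.norm((np.eye(3)-np.outer(d,d))@(x-o)) for o,d in rs)
def atz(r,z): o,d=r; return o+d*(z-o[2])/d[2]
def proj(c,X):
    v=c["K"]@(c["world_to_cam"][:3,:3]@np.asarray(X)+c["world_to_cam"][:3,3]); return v[:2]/v[2]
E
cat > a.py <<'E'
from h import *
np.set_printoptions(precision=3,suppress=True)
cs={n:camera(n) for n in("scene","top")}
cv2.imwrite("pics/a.png",np.hstack([cs[n]["frame"] for n in cs])[:,:,::-1][:, :])
for n in cs: cv2.imwrite(f"pics/{n}.png",cs[n]["frame"][:,:,::-1])
for t in "scanner power_top start_top mail_top cancel_top lid_press strip rocker_raised glue_stick candlestick stapler pencil_pot mug tape_roll".split():
    rs=[];s=""
    for n in cs:
        q=pinpoint(n,t)
        if q: rs.append(ray(cs[n],q[0]["point"]));s+=f" {n}{np.round(q[0]['point'])} {q[0]['confidence']:.2f}"
    if len(rs)==2: x,e=tri(rs);s+=f" X{x} e{e:.4f}"
    print(t,s)
s=get_state();print(s["time"],s["tool_pos"],s["orientation"],s["width"])
E
python3 a.py
```

```text
scanner  scene[195. 193.] 0.60 top[310. 164.] 0.72 X[ 0.658 -0.198  0.006] e0.0011
power_top  scene[190. 142.] 0.50 top[276. 204.] 0.40 X[ 0.58  -0.133  0.191] e0.1020
start_top  top[354. 203.] 0.55
mail_top  scene[197. 146.] 0.34 top[317. 200.] 0.54 X[ 0.553 -0.236  0.125] e0.0455
cancel_top  top[333. 203.] 0.35
lid_press  scene[197. 150.] 0.74 top[317. 164.] 0.57 X[ 0.63  -0.202  0.162] e0.0012
strip  scene[292. 235.] 0.73 top[201. 180.] 0.57 X[0.593 0.184 0.012] e0.0061
rocker_raised  scene[158. 150.] 0.65 top[197. 216.] 0.58 X[0.65  0.047 0.293] e0.2302
glue_stick  scene[199. 148.] 0.61 top[182. 171.] 0.43 X[0.683 0.122 0.317] e0.1364
candlestick  scene[247. 214.] 0.70 top[248. 183.] 0.69 X[ 0.597  0.009 -0.004] e0.0078
stapler  scene[194. 194.] 0.50 top[405. 227.] 0.61 X[ 0.437 -0.593 -0.295] e0.0348
pencil_pot  scene[407. 300.] 0.57 top[ 91. 190.] 0.66 X[0.56  0.557 0.004] e0.0007
mug  scene[160. 152.] 0.85 top[405. 190.] 0.71 X[ 0.575 -0.535 -0.006] e0.0053
tape_roll  scene[414. 264.] 0.76 top[105. 231.] 0.71 X[ 0.421  0.501 -0.003] e0.0029
1.5 [0.266 0.566 0.242] [ 0.218  0.976 -0.    -0.   ] 0.08793321371711621
```

View pics/scene.png

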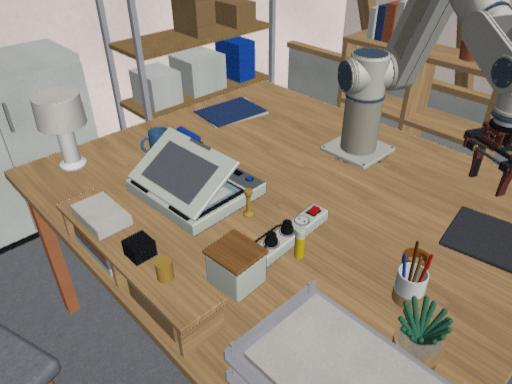

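View pics/top.png

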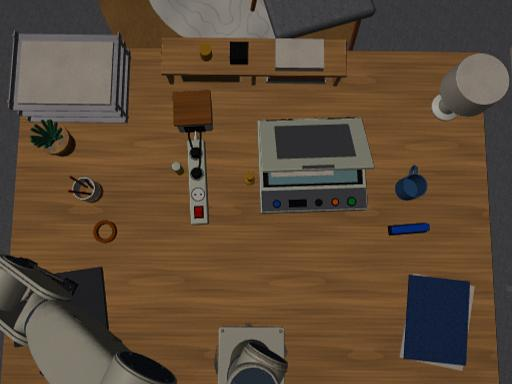

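The scene view shows the rocker at about (314,211) and the scanner at about (195,185) with its panel on the robot's side. The top view shows the rocker at (199,212) and the keys along row 203: blue 277, black 319, orange 335, green 352. The red and blue pinpoints in the scene view were wrong, so I triangulate these points from colour.

```bash
cat > b.py <<'E'
from h import *
np.set_printoptions(precision=4,suppress=True)
cs={n:camera(n) for n in("scene","top")}
def blob(c,lo,hi,box):
    h=cv2.cvtColor(c["frame"],cv2.COLOR_RGB2HSV);m=cv2.inRange(h,lo,hi)
    z=np.zeros_like(m);x0,x1,y0,y1=box;z[y0:y1,x0:x1]=m[y0:y1,x0:x1]
    M=cv2.moments(z,True);return M["m10"]/max(M["m00"],1),M["m01"]/max(M["m00"],1),M["m00"]
for t,lo,hi,bs,bt in [("red",(0,180,60),(6,255,255),(300,328,200,222),(185,212,200,224)),
  ("blue",(100,150,60),(125,255,255),(240,262,172,186),(268,286,197,212)),
  ("green",(45,120,40),(85,255,255),(190,260,140,190),(343,362,195,210))]:
    a=blob(cs["scene"],lo,hi,bs);b=blob(cs["top"],lo,hi,bt);print(t,np.array(a),np.array(b))
    if a[2] and b[2]: print(*tri([ray(cs["scene"],a[:2]),ray(cs["top"],b[:2])]))
    if b[2]: print(" z.055",atz(ray(cs["top"],b[:2]),.055))
s=get_state();Rm=R.from_quat(s["orientation"]).as_matrix();print(Rm)
# tool-frame shift to hover over rough rocker, yaw so tool y = world y
E
python3 b.py
```

```text
red [313.4667 210.1167  60.    ] [198.0725 211.3913  69.    ]
[0.4863 0.1819 0.0472] 0.00091781467408739
 z.055 [0.485  0.1818 0.055 ]
blue [248.8421 178.3158  19.    ] [276.3571 203.3571  28.    ]
[ 0.515  -0.0791  0.0552] 0.0010286002956743918
 z.055 [ 0.5144 -0.0784  0.055 ]
green [0. 0. 0.] [351.2439 201.      41.    ]
 z.055 [ 0.5247 -0.3287  0.055 ]
[[-0.9053  0.4249 -0.    ]
 [ 0.4249  0.9053 -0.    ]
 [ 0.     -0.     -1.    ]]
```

```bash
python3 -m handwheel '[[[0,-350,-260,70,0,0,-0.439],[0,-350,-260,70,0,0,-0.439],[0,-350,-260,70,0,0,-0.439],[0,-350,-260,70,0,0,-0.439],[0,-350,-260,70,0,0,-0.439],[0,-350,-260,70,0,0,-0.439],[0,-350,-260,70,0,0,-0.439],[0,-350,-260,70,0,0,-0.439],[0,-350,-260,70,0,0,-0.439],[0,-350,-260,70,0,0,-0.439]]]' 10
cat > c.py <<'E'
import sys
from h import *
np.set_printoptions(precision=4,suppress=True)
c=camera("wrist");cv2.imwrite(f"pics/{sys.argv[1]}.png",c["frame"][:,:,::-1])
T=c["world_to_cam"];print("cam",-T[:3,:3].T@T[:3,3],"dir",T[2,:3])
for t in sys.argv[2:]:
    for q in pinpoint("wrist",t)[:1]:
        print(t,np.round(q["point"],1),round(q["confidence"],2),[atz(ray(c,q["point"]),z) for z in (.053,.059)])
s=get_state();print(s["time"],s["tool_pos"],s["orientation"],s["force"],s["width"])
E
python3 c.py w1 rocker_raised rocker strip power_top
```

```text
time: 2.85
tool_pos: [0.4715, 0.1829, 0.1719]
orientation: [-0.001, 1.0, 0.0, 0.0]
force: [0.1, 0.4, -0.7]
width: 0.0003
gripper_force: 0.0
cam [0.4002 0.1825 0.3135] dir [ 0.2582 -0.0001 -0.9661]
rocker_raised [257.6 198.5] 0.77 [array([0.4719, 0.1799, 0.053 ]), array([0.4703, 0.18  , 0.059 ])]Traceback (most recent call last):
  File "c.py", line 7, in <module>
    for q in pinpoint("wrist",t)[:1]:
             ~~~~~~~~^^^^^^^^^^^
ValueError: it knows: cancel_top, candlestick, glue_stick, lid_press, mail_top, mug, pencil_pot, power_top, rocker_raised, scanner, stapler, start_top, strip, tape_roll
```

View pics/w1.png

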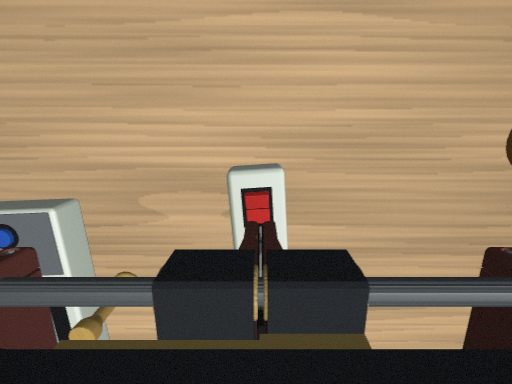

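```bash
python3 -m handwheel '[[[0,0,-3,50,0,0,0],[0,0,-3,85,0,0,0],[0,0,-3,96,0,0,0],[0,0,-3,98,0,0,0],[0,0,-3,100,0,0,0],[0,0,-3,102,0,0,0],[0,0,-3,104,0,0,0],[0,0,-3,105,0,0,0],[0,0,-3,105,0,0,0]]]'
```

```text
time: 4.08
tool_pos: [0.472, 0.1789, 0.0675]
orientation: [-0.0, 1.0, 0.0, 0.0]
force: [-3.9, -0.5, 4.4]
width: 0.0005
gripper_force: 2.3
```

```bash
python3 -m handwheel '[[[0,0,0,1,0,0,0],[0,0,0,1.5,0,0,0],[0,0,0,1.5,0,0,0]]]'
```

```text
time: 4.45
tool_pos: [0.472, 0.1789, 0.0668]
orientation: [-0.0, 1.0, 0.0, 0.0]
force: [-8.3, -1.1, 21.8]
width: 0.0006
gripper_force: 10.7
```

```bash
python3 -m handwheel '[[[0,0,0,-50,0,0,0],[0,0,0,-100,0,0,0],[0,0,0,-100,0,0,0]]]'
python3 c.py w2 rocker_raised
python3 - <<'E'
from h import *
w=cv2.imread("pics/w1.png")[140:260,200:320];v=cv2.imread("pics/w2.png")[140:260,200:320]
cv2.imwrite("pics/rk.png",cv2.resize(np.hstack([w,v]),None,fx=3,fy=3))
E
```

```text
time: 4.82
tool_pos: [0.4752, 0.1798, 0.1691]
orientation: [-0.0, 1.0, 0.002, 0.005]
force: [0.8, 1.0, -0.3]
width: 0.0006
gripper_force: 0.0
cam [0.4026 0.179  0.31  ] dir [ 0.2667  0.0021 -0.9638]
rocker_raised [261. 189.] 0.7 [array([0.4662, 0.1804, 0.053 ]), array([0.4647, 0.1804, 0.059 ])]
4.925 [0.4725 0.1788 0.1656] [-0.0001  1.      0.0003  0.0011] [-0.1214  0.8137 -0.2951] 0.0005249387139200822
```

View pics/rk.png

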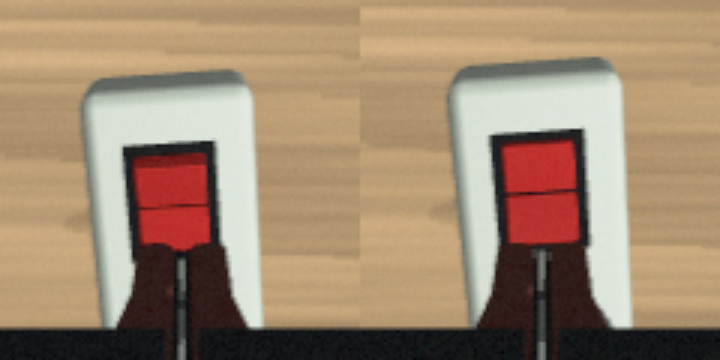

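The rocker's outer half now lies level: its dark end face, at the top of the left crop, is gone in the right one. The rocker is on. Next is the power key.

```bash
python3 -m handwheel '[[[0,-43,-258,0,0,0,0],[0,-43,-258,0,0,0,0],[0,-43,-258,0,0,0,0],[0,-43,-258,0,0,0,0],[0,-43,-258,0,0,0,0],[0,-43,-258,0,0,0,0],[0,-43,-258,0,0,0,0]]]'
python3 c.py w3 power_top mail_top cancel_top start_top
python3 b.py | head -3
```

```text
time: 5.8
tool_pos: [0.5143, -0.0779, 0.1644]
orientation: [-0.001, 1.0, 0.0, -0.001]
force: [-0.1, -0.4, 0.0]
width: 0.0005
gripper_force: 0.0
cam [ 0.4433 -0.0783  0.3061] dir [ 0.2564 -0.     -0.9666]
power_top [257.1 199. ] 0.72 [array([ 0.5129, -0.0813,  0.053 ]), array([ 0.5113, -0.0812,  0.059 ])]
mail_top [107. 205.] 0.87 [array([ 0.5191, -0.2261,  0.053 ]), array([ 0.5173, -0.2226,  0.059 ])]
cancel_top [ 55.6 206.6] 0.86 [array([ 0.5207, -0.2761,  0.053 ]), array([ 0.5189, -0.2714,  0.059 ])]
start_top [332.3 255.2] 0.55 [array([ 0.572 , -0.0051,  0.053 ]), array([ 0.5689, -0.0068,  0.059 ])]
6.05 [ 0.5149 -0.0783  0.1652] [-0.0009  1.      0.      0.    ] [ 0.0624  0.4227 -0.0789] 0.0005772902497050749
red [313.4783 210.1304  46.    ] [198.0986 212.0845  71.    ]
[0.4845 0.1813 0.0459] 0.0015643300147179205
 z.055 [0.4827 0.1817 0.055 ]
```

View pics/w3.png

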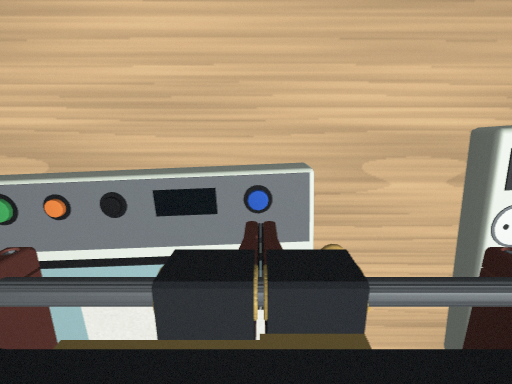

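Blue key is at (258,199), giving (0.512, -0.081); black is at (113,204) and orange at (55,208).

```bash
python3 -m handwheel '[[[0,3,-3,45,0,0,0],[0,3,-3,78,0,0,0],[0,3,-3,85,0,0,0],[0,3,-3,88,0,0,0],[0,3,-3,90,0,0,0],[0,3,-3,91.5,0,0,0],[0,3,-3,92.5,0,0,0],[0,3,-3,92.5,0,0,0]]]'
```

```text
time: 7.15
tool_pos: [0.5125, -0.0823, 0.0733]
orientation: [-0.0, 1.0, -0.0, 0.001]
force: [-0.9, 0.7, 5.9]
width: 0.0005
gripper_force: 2.9
```

```bash
python3 -m handwheel '[[[0,0,0,1,0,0,0],[0,0,0,1.2,0,0,0],[0,0,0,1.2,0,0,0]]]'
```

```text
time: 7.52
tool_pos: [0.5125, -0.0823, 0.073]
orientation: [-0.0, 1.0, -0.0, 0.001]
force: [-5.0, 1.7, 17.0]
width: 0.0006
gripper_force: 8.7
```

```bash
python3 -m handwheel '[[[0,0,0,-60,0,0,0],[0,0,0,-120,0,0,0],[0,0,0,-185,0,0,0],[0,0,0,-185,0,0,0],[0,-50,-60,-185,0,0,0],[0,-112,-121,-185,0,0,0],[0,-112,-121,-185,0,0,0],[0,-112,-121,-185,0,0,0]]]'
python3 - <<'E'
from h import *
np.set_printoptions(precision=4,suppress=True)
rs=[]
for n in("scene","top"):
    c=camera(n);q=pinpoint(n,"lid_press")
    if q:print(n,q[0]);rs.append(ray(c,q[0]["point"]))
if len(rs)==2:print(tri(rs))
print(get_state()["tool_pos"])
E
```

```text
time: 8.52
tool_pos: [0.6247, -0.2051, 0.2542]
orientation: [0.001, 1.0, 0.0, -0.001]
force: [-0.2, 0.2, -0.1]
width: 0.0004
gripper_force: 0.0
scene {'point': [318.0, 209.6], 'confidence': 0.3}
top {'point': [316.5, 162.8], 'confidence': 0.7}
(array([ 0.5447, -0.0178,  0.0692]), np.float64(0.21552530254103974))
[ 0.6229 -0.2023  0.2556]
```

```bash
python3 -m handwheel '[[[0,0,0,40,0,0,0],[0,0,0,60,0,0,0],[0,0,0,70,0,0,0],[0,3,0,80,0,0,0],[0,6,0,90,0,0,0],[0,9,0,100,0,0,0],[0,12,0,110,0,0,0],[0,15,0,120,0,0,0],[0,15,0,120,0,0,0]]]'
python3 c.py w4 lid_press
```

```text
time: 9.85
tool_pos: [0.6082, -0.2031, 0.1353]
orientation: [0.0, 1.0, 0.0, -0.001]
force: [0.3, -0.3, -0.1]
width: 0.0006
gripper_force: 0.0
cam [ 0.5372 -0.2034  0.2769] dir [ 0.2563 -0.0002 -0.9666]
lid_press [262.5 219.9] 0.81 [array([ 0.6176, -0.2014,  0.053 ]), array([ 0.6154, -0.2015,  0.059 ])]
9.95 [ 0.609  -0.2032  0.1362] [-0.0001  1.      0.0001 -0.0001] [ 0.2611 -0.3457 -0.395 ] 0.0005191792631697759
```

View pics/w4.png

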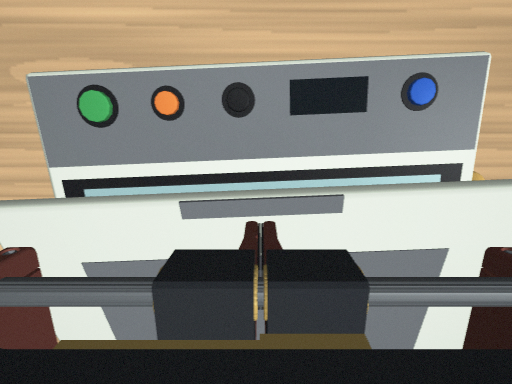

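The lid is partly closed, its front edge at about row 190 and the fingertips on top of it at (260,225). I continue the arc down.

```bash
python3 -m handwheel '[[[0,3,0,10,0,0,0],[0,6,0,20,0,0,0],[0,8,0,30,0,0,0],[0,10,0,38,0,0,0],[0,10,0,43,0,0,0],[0,10,0,46,0,0,0],[0,10,0,48,0,0,0],[0,10,0,49,0,0,0],[0,10,0,49,0,0,0]]]'
```

```text
time: 11.08
tool_pos: [0.5992, -0.2033, 0.0875]
orientation: [-0.0, 1.0, -0.0, 0.0]
force: [-0.3, -0.4, -0.4]
width: 0.0004
gripper_force: 0.0
```

```bash
python3 -m handwheel '[[[0,0,0,1,0,0,0],[0,0,0,2,0,0,0],[0,0,0,2.5,0,0,0],[0,0,0,2.5,0,0,0]]]'
```

```text
time: 11.58
tool_pos: [0.5993, -0.2033, 0.0872]
orientation: [-0.0, 1.0, -0.0, 0.0]
force: [-6.6, 2.4, 17.4]
width: 0.0001
gripper_force: 9.0
```

```bash
python3 -m handwheel '[[[0,0,0,-40,0,0,0],[0,0,0,-80,0,0,0],[0,0,0,-80,0,0,0],[0,40,-64,-80,0,0,0],[0,78,-128,-80,0,0,0],[0,78,-128,-80,0,0,0],[0,78,-128,-80,0,0,0],[0,78,-128,-80,0,0,0]]]'
python3 c.py w5 start_top cancel_top mail_top
```

```text
time: 12.58
tool_pos: [0.521, -0.3305, 0.1642]
orientation: [-0.0, 1.0, 0.0, -0.0]
force: [-0.6, -0.5, 0.2]
width: 0.0003
gripper_force: 0.0
cam [ 0.4499 -0.3309  0.3058] dir [ 0.2572 -0.     -0.9664]
start_top [261.6 203.5] 0.93 [array([ 0.5242, -0.3295,  0.053 ]), array([ 0.5224, -0.3296,  0.059 ])]
cancel_top [321.5 200.9] 0.49 [array([ 0.5216, -0.272 ,  0.053 ]), array([ 0.5199, -0.2734,  0.059 ])]
mail_top [376.3 198.4] 0.56 [array([ 0.5191, -0.2196,  0.053 ]), array([ 0.5175, -0.2223,  0.059 ])]
12.775 [ 0.5216 -0.3302  0.1648] [-0.0009  1.      0.0001 -0.0001] [ 0.0736 -0.2178 -1.1209] 0.00030855006241604964
```

View pics/w5.png

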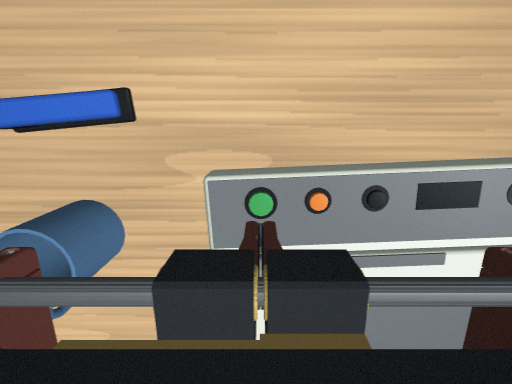

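Green key is at (261,203), right under the fingertips; the lid's front edge now meets the panel at row ~248, so it is shut.

```bash
python3 -m handwheel '[[[0,0,0,45,0,0,0],[0,0,0,78,0,0,0],[0,0,0,85,0,0,0],[0,0,0,88,0,0,0],[0,0,0,90,0,0,0],[0,0,0,91.5,0,0,0],[0,0,0,92.5,0,0,0],[0,0,0,93.2,0,0,0],[0,0,0,93.2,0,0,0]]]'
```

```text
time: 13.9
tool_pos: [0.5218, -0.3316, 0.0732]
orientation: [-0.0, 1.0, -0.0, 0.001]
force: [-0.9, 4.5, 11.5]
width: 0.0006
gripper_force: 5.4
```

```bash
python3 -m handwheel '[[[0,0,0,0.6,0,0,0],[0,0,0,0.6,0,0,0]]]'; python3 -m handwheel '[[[0,0,0,-50,0,0,0],[0,0,0,-110,0,0,0],[0,0,0,-160,0,0,0],[0,80,0,-160,0,0,0],[0,80,0,-160,0,0,0],[0,80,0,-160,0,0,0]]]'
python3 c.py w6 start_top; python3 a.py | egrep 'glue|candle|mug|strip|tape|pencil|stapler'; python3 b.py|head -2
```

```text
time: 14.15
tool_pos: [0.5218, -0.3316, 0.0731]
orientation: [-0.0, 1.0, -0.0, 0.001]
force: [-3.0, 3.9, 15.1]
width: 0.0005
gripper_force: 7.6
time: 14.9
tool_pos: [0.4403, -0.3316, 0.2313]
orientation: [0.001, 1.0, -0.0, 0.0]
force: [-0.6, 0.1, -0.7]
width: 0.0003
gripper_force: 0.0
cam [ 0.369  -0.3317  0.3728] dir [ 0.2581 -0.0014 -0.9661]
15.0 [ 0.4419 -0.3318  0.2312] [ 0.0001  1.     -0.0002  0.0004] [ 1.1275  0.4404 -0.5069] 0.00019358881922258876
strip  scene[289. 235.] 0.65 top[200. 180.] 0.77 X[0.597 0.183 0.014] e0.0007
glue_stick  scene[298. 253.] 0.63 top[181. 169.] 0.65 X[0.633 0.25  0.008] e0.0027
candlestick  scene[248. 212.] 0.50 top[251. 181.] 0.53 X[0.598 0.006 0.001] e0.0010
stapler  scene[189. 140.] 0.59
pencil_pot  scene[404. 300.] 0.56 top[ 90. 194.] 0.68 X[ 0.553  0.554 -0.002] e0.0088
mug  scene[159. 148.] 0.82 top[406. 190.] 0.76 X[ 0.575 -0.532  0.012] e0.0060
tape_roll  scene[414. 261.] 0.46 top[313. 181.] 0.74 X[0.502 0.153 0.07 ] e0.3575
red [313.5294 210.2745  51.    ] [198.08   211.9333  75.    ]
[0.4849 0.1816 0.0457] 0.0013455413679766385
```

View pics/scene.png

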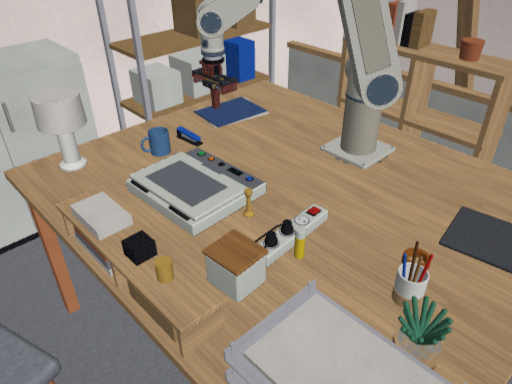

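The lid lies flat on the scanner at (190,185), and everything else stands where it was: candlestick (248,203), glue stick (299,243), strip and rocker (314,211). The arm is clear.

```bash
python3 -c "from station import hand_in; print(hand_in())"
```

```text
the job is handed in; nothing more can be done
None
```

The job is done and handed in at about 15 s: rocker switched on, power key fully pressed, lid pushed shut, start key fully pressed, in that order, with the arm clear and nothing else visibly moved (the strip by at most about 2 mm).

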